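# Hold a round flask down in the mixer's sprung cradle

### The arm

A 6-joint arm with a two-finger parallel gripper is mounted at the origin on the work surface. World frame = base frame: x ahead of the robot, y to its left, z up, the work surface at z = 0. Lengths are in mm, angles in rad, forces in N, time in s.
With the tool pointing down it reaches from about 275 to 750 mm from the base axis. Payload 10.2 kg.
Tool frame: the origin (TCP) lies at the centre of the arm's flange, where the gripper is bolted on; the fingertips stand 173 mm ahead of it and the grasp point (between the pads) lies 155 mm ahead of it; z points along the fingers, y is the line along which they close (so a half turn about z gives the same grasp; the last joint's range is limited). The gripper opens to 85 mm and grips with 20 to 120 N. Pads are 22 mm wide; open, the fingers measure 114 mm over their backs; the gripper's body (76 mm by 85 mm) begins 54 mm behind the grasp point. The pads swing forward as they close: fully open they stand 13 mm farther back than shut.
Start: joints at [0.901, 0.313, 1.498, -0, 1.331, -0.223], TCP at [226.857, 473.464, 404.694] pointing down, gripper open.
Joint ranges: [-2.94, 2.94], [-0.97, 2.17], [0.19, 2.56], [-1.23, 4.37], [0.02, 3.11], [-2.88, 2.88]. Speed limits (rad/s): [2.39, 2.39, 3.01, 3.14, 3.14, 3.14].

### API

Orientations are given as a unit quaternion [w, x, y, z].
In Python, from rig import status, capture, camera_info, ticket gives the robot as it stands.
- The arm moves only by the shell command python3 -m crank 'ROWS' [FORCE]. ROWS is JSON, a list of rows, each a list of 7 numbers: the shift along the tool's x, y, z as a fraction of full scale, then the turn, a rotation vector about the tool's x, y, z as a fraction of full scale, then the closure, from 0 (fully open) to 1 (shut). A call has 1 to 12 rows; each row is the pose to reach, as a shift and turn from the pose commanded when the call began, along the tool's axes at that moment; what a row does not reach only later rows make up. Full scale, the value 1, is 0.1 m for a shift and 45 degrees for a turn. A row lasts 1/10 s, in which the tool goes at most 50 mm and 8.59 degrees, less where a joint would pass 70% of its speed; a pose out of reach is approached as far as the arm can. A call with a number of a shift or a turn outside -1 to 1 is refused whole. A call with a gripper value outside its range is refused whole. The fingers move at their own pace and stop on an object; FORCE is the grip in N (left out, the last holds). Time passes only in rows, so rows that repeat a pose let the fingers close. It gives the time, the measured TCP pose, the force, the opening and the grip force at its end, in the units of the state.
- status.sense(): the state, without advancing time (a new reading comes with each control period).
- capture(name): name is "side" or "top"; returns (picture, depth): 400x640x3 uint8, red, green, blue; 400x640 float32, mm along the optical axis (not along the pixel's ray), 0 where there is no reading.
- camera_info(name): a dict with "K" (3x3 intrinsics, pixels), "D" ([k1, k2, p1, p2, k3] as OpenCV has them; the pictures are not rectified), "camera_from_world" (4x4, takes a point from world to camera coordinates). Camera axes: x right, y up, looking along -z (the intrinsics and any distortion apply to the point x, -y, -z); pixel columns grow to the right and rows downward; lengths in mm; the calibration is good to about 2 mm. A picture is of the moment at which its call begins. camera_info takes no time and is no camera call.
- ticket.finish_job(): hands the job in; it is judged then, once.
The state is a dict: "time_s": time; "joints": joint angles; "dq": joint speeds; "tau": joint torques, N m; "eef_pos": TCP position; "ee_rot": TCP orientation; "force": force on the tool from outside, world axes, zero at the start; "wrist_torque": the same for the moment, N m; "grip_width": opening from 0.0 (shut) to 1.0 (fully open); "grip_force": force on a finger pad.
Only numpy, scipy, OpenCV 4.12 (cv2) and the standard library are available. Lean on these libraries where they do the work, as an engineer would, in place of code of your own. Each camera call takes 0.05 s, during which the arm holds its last target. There are 200 camera calls.

### The job

Open the flask mixer by pulling its smoked shutter by the orange knob all the way out to its stop. Then take the amber flask with the red stopper from its cork ring, keeping it upright, set it in the blue ring cradle inside the mixer's well and press it straight down until the sprung cradle is fully at the bottom. Finish while still holding the flask pressed down, and leave the other flask, the well plates and the bottle where they are.

Things in the scene. Friction and masses are not known exactly. Their poses are not given: they have to be found in the camera images.
- mixer: White bench mixer, 85 mm high, fixed. Origin on the bench under the cradle's vertical axis, z up; spans x -70 to +70 mm and y -170 to +65 mm. A 90 mm square well, open at the top (deck 85 mm up), is centred on the origin. The shutter lies over it on the deck and slides to the mixer's own -y between low rails, 93 mm high, to a blue end stop, 97 mm high. Blue panel on the -x side.
- shutter (a joint): Slide of the shutter, a smoked clear plate 104 mm square, top 91 mm above the bench. 0 = closed over the well, 0.100 m = at its stop, well open; grows along the mixer's -y. May start up to 30 mm out. A return spring and a friction brake resist the pull with about 4 N at first, 6 to 7 N near the stop; the brake keeps it where it is left.
- shutter_knob (a point): Grip point of the orange upright knob on the shutter: a cylinder 18 mm across and 35 mm high, from 91 to 126 mm above the bench; this point is on its axis 15 mm below its top (111 mm above the bench). It moves with the shutter. Closed, it lies 35 mm to the mixer's -y side of the cradle's axis.
- cradle (a joint): Downward travel of the blue sprung ring cradle in the well: 0 = up, 0.020 m = fully at the bottom. The spring pushes up with 5 N at 0 and 15 N at the bottom; the flask's weight alone does not move it.
- cradle_seat (a point): Centre of the cradle ring's top face, on the ring's vertical axis; moves down with the cradle. 70 mm above the bench when up, 50 mm when fully down. The ring has a 44 mm hole and is 68 mm across. With the flask seated in it, the flask's underside is about 8 mm below this point.
- flask: The flask to press: amber glass, red stopper, loose, about 150 to 260 g. Bulb 66 mm in diameter; straight neck 24 mm in diameter from 64 to 117 mm above the underside; stopper 30 mm in diameter, 117 to 131 mm. Origin at the underside of the bulb, z up along the neck. Starts upright in one of the two cork rings, its underside about 15 mm above the bench.
- flask_neck (a point): Point on the axis of the flask's neck, 94 mm above its underside: a good place to grip.
- spare_flask: Bystander: same flask in clear glass with a white stopper, in the other cork ring. Leave it alone.
- cork_a: Cork ring, 90 mm across, 48 mm hole, 25 mm high, fixed to the bench; the red-stoppered flask stands in this one. Origin at the centre of its underside.
- cork_b: Cork ring of the same size, with the white-stoppered flask.
- plate_stack: Bystander: two stacked white 96-well plates, 127 by 85 by 44 mm. Origin at the centre of the underside.
- bottle: Bystander: white bottle with a blue cap, 50 mm across, 120 mm high. Origin at the centre of the underside.
Mind the look-alikes: they are no part of the job. Leave any purple look-alike of the flask alone.

How it is judged:
By the outcome, as a careful person would: the job done as asked, in the order asked, and still so for the second after the job is handed in, while the arm keeps its last pose, push and grip.
It also fails if it takes over 64 s, if anything falls off the work surface, if the arm or the gripper's body presses on something with over 40 N, if the wrist force passes 120 N, or if a joint passes its speed limit or range.

## Working session

There is one attempt and no reset: what is moved stays moved. The work goes in short steps, Python scripts to look and compute and a shell command to move; the robot and the scene stay as the last step left them, time stands still between calls to the robot, and variables do not carry over. Pictures are saved under pics/ and viewed, at most 10 in all, crops included, and the job is handed in when it is done.

```bash
mkdir -p pics
cat > h.py <<'E'
import numpy as np, cv2
from rig import status, capture, camera_info
def world(name,u,v,d=None,z=None):
    i=camera_info(name);K=np.array(i["K"]);T=np.array(i["camera_from_world"])
    p=cv2.undistortPoints(np.array([[[u,v]]],float),K,np.array(i["D"],float))[0,0]
    r=np.array([p[0],-p[1],-1.0]);R=T[:3,:3];t=T[:3,3]
    c=-R.T@t; w=R.T@r
    s=d if d is not None else (z-c[2])/w[2]
    return c+s*w
def cap(name,f=None):
    a,d=capture(name)
    np.savez(f'pics/{name}.npz',a=a,d=d)
    if f: cv2.imwrite('pics/'+f,cv2.cvtColor(a,cv2.COLOR_RGB2BGR))
    return a,d
E
python3 - <<'E'
from h import *
for n in("top","side"):
    cap(n,n+'1.png');T=np.array(camera_info(n)["camera_from_world"]);print(n,-T[:3,:3].T@T[:3,3],T[:3,:3].round(2).tolist())
print(status.sense())
E
```

```text
top [ 436.01755731  -42.65047826 1516.33985894] [[-0.03, -1.0, -0.01], [0.99, -0.03, 0.11], [-0.11, -0.01, 0.99]]
side [402.93942259 534.5165576  769.52866259] [[-0.96, -0.29, -0.01], [0.21, -0.72, 0.66], [-0.2, 0.63, 0.75]]
{'time_s': 0.1, 'joints': array([ 9.00594819e-01,  3.13444663e-01,  1.49829469e+00,  2.27336388e-05,
        1.33100797e+00, -2.23432212e-01]), 'dq': array([-0.00211251, -0.00168899, -0.00094399, -0.00144518,  0.00128984,
       -0.00171761]), 'tau': array([ 2.82462475e-03, -4.12894607e+01, -2.60142696e+01, -1.74606489e-04,
        3.01841239e-03,  5.60994621e-06]), 'eef_pos': array([226.84689503, 473.45054851, 404.1912897 ]), 'ee_rot': array([-2.59422046e-04,  2.21534038e-01,  9.75152468e-01, -5.15888217e-04]), 'force': array([-0.49799571,  0.85741547, -0.0858477 ]), 'wrist_torque': array([-0.00968579, -0.00622976, -0.02358597]), 'grip_force': 0.0, 'grip_width': 1.00071086970627}
```

View pics/top1.png

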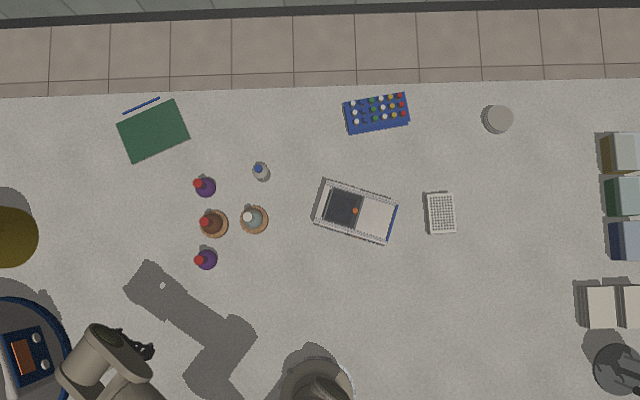

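View pics/side1.png

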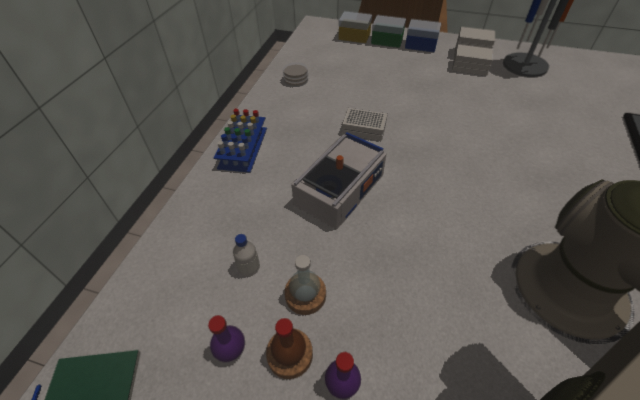

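Three flasks have red stoppers. In the top view two are purple, at (205,186) and (205,259), and one is amber in a cork ring, at (213,223). The amber one fits. I'll confirm it in an enlarged crop along with the mixer.

Run:
```python
import cv2,numpy as np
t=cv2.imread('pics/top1.png');s=cv2.imread('pics/side1.png')
r=lambda a,k:cv2.resize(a,None,fx=k,fy=k,interpolation=cv2.INTER_CUBIC)
A=r(t[170:260,305:405],4) #400x360
B=r(t[170:280,180:280],4)[:, :400] # 400x440
cv2.imwrite('pics/c_top.png',np.hstack([np.pad(A,((0,80),(0,0),(0,0))),B]))
C=r(s[130:230,285:395],3.6);D=r(s[250:400,205:315],3.6)
h=max(C.shape[0],D.shape[0]);p=lambda a:np.pad(a,((0,h-a.shape[0]),(0,0),(0,0)))
cv2.imwrite('pics/c_side.png',np.hstack([p(C),p(D)]))
```

```text
(no output)
```

View pics/c_top.png

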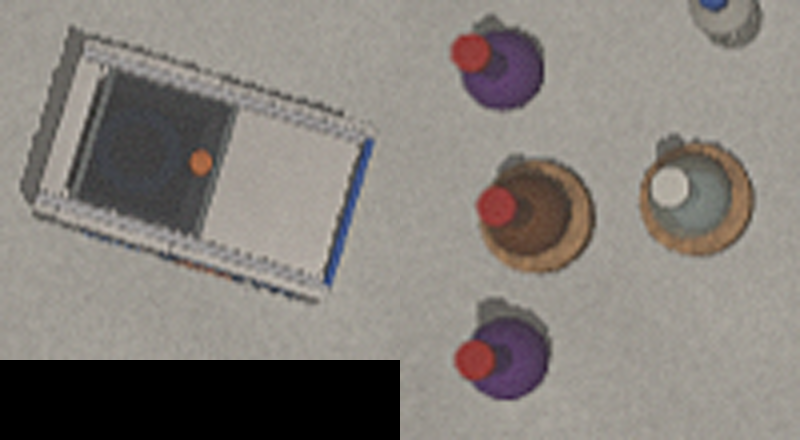

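View pics/c_side.png

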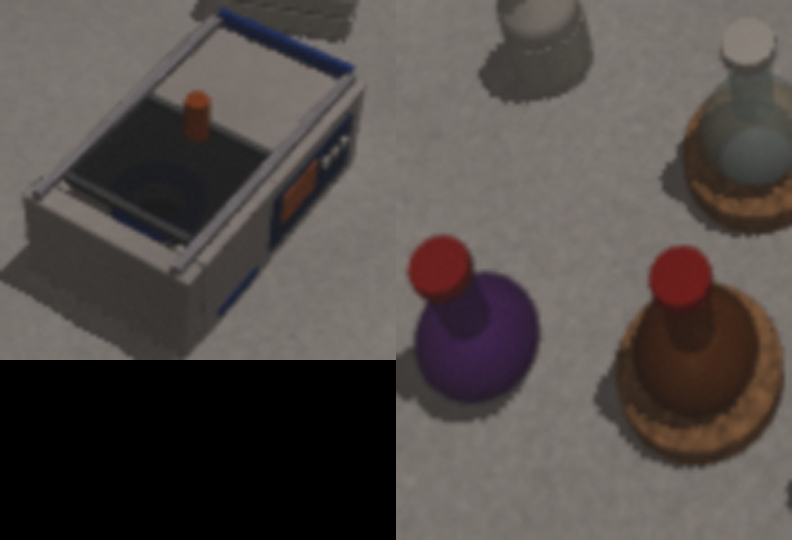

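The crop confirms that the amber flask is the red-stoppered one in cork ring (213,223). The shutter starts slightly out. The knob top is at about (354.9,210.1) in the top view. Next I'll measure positions.

Run:
```python
from h import *
np.set_printoptions(precision=1,suppress=True)
z=np.load('pics/top.npz');d=z['d']
P=lambda n,u,v,zz:world(n,u,v,z=zz)
f=lambda x,k,o:(x+.5)/k-.5+o
print('knob top',P('top',f(201,4,305),f(162,4,170),126),'side',P('side',f(197,3.6,285),f(98,3.6,130),126))
print('stopper',P('top',f(97,4,180),f(207,4,170),146),'side',P('side',f(284,3.6,205),f(277,3.6,250),146))
print('cork',P('top',f(138.5,4,180),f(215.5,4,170),25))
print('spare',P('top',f(270,4,180),f(187,4,170),146), 'purples',P('top',f(70,4,180),f(54,4,170),131),P('top',f(75,4,180),f(360,4,170),131))
print('bottle',P('top',261,169,120))
pts=[]
for v in range(170,262):
  for u in range(300,410):
    if d[v,u]>0:
      w=world('top',u,v,d=d[v,u])
      if 76<w[2]<104: pts.append(w)
pts=np.array(pts);print(len(pts),np.median(pts[:,2]))
r=cv2.minAreaRect(pts[:,:2].astype(np.float32));print(r,cv2.boxPoints(r))
# knob depth
for n,u,v in(('top',355,210),('top',204,221),('side',340,157),('side',284,327)):
  dd=np.load(f'pics/{n}.npz')['d'][v,u];print(n,dd,world(n,u,v,d=dd))
sp=[f(105,4,305),f(68,4,170)]
# stop ends
print('stop',P('top',f(372,4,305),f(140,4,170),97),P('top',f(329,4,305),f(284,4,170),97))
```

```text
knob top [ 563.8 -133.8  126. ] side [ 565.1 -134.7  126. ]
stopper [542.5 311.6 146. ] side [542.4 315.2 146. ]
cork [544.2 309.5  25. ]
spare [553.4 183.9 146. ] purples [659.2 335.6 131. ] [431.3 332.1 131. ]
bottle [697.9 144.3 120. ]Traceback (most recent call last):
  File "<stdin>", line 15, in <module>
  File "h.py", line 4, in world
    i=camera_info(name);K=np.array(i["K"]);T=np.array(i["camera_from_world"])
ValueError: time passes only in moves, steps and waits
```

```bash
sed -i 's/^def world/import functools\ncamera_info=functools.lru_cache(None)(camera_info)\ndef world/' h.py
python3 - <<'E'
from h import *
np.set_printoptions(precision=1,suppress=True)
d=np.load('pics/top.npz')['d']
f=lambda x,k,o:(x+.5)/k-.5+o
pts=np.array([w for v in range(170,262) for u in range(300,410) if d[v,u]>0 for w in [world('top',u,v,d=d[v,u])] if 79<w[2]<101])
r=cv2.minAreaRect(pts[:,:2].astype(np.float32));print(len(pts),np.median(pts[:,2]),r,cv2.boxPoints(r))
for n,u,v in(('top',355,210),('top',204,221),('side',340,157),('side',284,327)):
  dd=np.load(f'pics/{n}.npz')['d'][v,u];print(n,dd,world(n,u,v,d=dd))
print('stop',world('top',f(372,4,305),f(140,4,170),z=97),world('top',f(329,4,305),f(284,4,170),z=97))
E
```

```text
3374 88.3065417078559 ((563.8815307617188, -138.73281860351562), (234.9485626220703, 140.50233459472656), 70.81409454345703) [[ 458.9 -226.6]
 [ 591.6 -272.8]
 [ 668.8  -50.9]
 [ 536.1   -4.7]]
top 1393.211 [ 564.  -134.   127.8]
top 1380.7993 [543.9 312.2 142.2]
side 933.97766 [ 563.1 -133.1  127.6]
side 636.16815 [541.8 315.  144.2]
stop [ 579.2 -265.9   97. ] [ 471.4 -228.4   97. ]
```

```bash
python3 -m crank '[[-0.35,-0.35,0,0,0,-0.07,0.3],[-0.7,-0.7,0,0,0,-0.142,0.3],[-1,-1,0,0,0,-0.142,0.3],[-1,-1,0,0,0,-0.142,0.3],[-1,-1,0,0,0,-0.142,0.3]]' 60
for i in 1; do python3 -m crank '[[-0.35,-0.28,0,0,0,0,0.3],[-0.7,-0.56,0,0,0,0,0.3],[-1,-0.8,0,0,0,0,0.3],[-1,-0.8,0,0,0,0,0.3],[-1,-0.8,0,0,0,0,0.3]]'; done
python3 -m crank '[[-0.35,-0.28,0,0,0,0,0.3],[-0.7,-0.56,0,0,0,0,0.3],[-1,-0.8,0,0,0,0,0.3],[-1,-0.8,0,0,0,0,0.3],[-1,-0.8,0,0,0,0,0.3]]'
python3 -m crank '[[-0.35,-0.28,0,0,0,0,0.3],[-0.7,-0.56,0,0,0,0,0.3],[-1,-0.8,0,0,0,0,0.3],[-1,-0.8,0,0,0,0,0.3],[-1,-0.8,0,0,0,0,0.3]]'
python3 -m crank '[[-0.35,-0.28,0,0,0,0,0.3],[-0.7,-0.56,0,0,0,0,0.3],[-1,-0.8,0,0,0,0,0.3],[-1,-0.8,0,0,0,0,0.3],[-1,-0.8,0,0,0,0,0.3]]'
```

```text
time_s: 0.6
eef_pos: [274.1, 339.8, 404.8]
ee_rot: [0.0, 0.168, 0.986, 0.0]
force: [0.4, 0.1, 0.1]
grip_width: 0.701
grip_force: 0.0
time_s: 1.1
eef_pos: [342.1, 232.2, 404.5]
ee_rot: [-0.0, 0.167, 0.986, 0.0]
force: [-0.5, 0.8, -0.6]
grip_width: 0.701
grip_force: 0.0
time_s: 1.6
eef_pos: [410.0, 124.2, 404.5]
ee_rot: [-0.0, 0.166, 0.986, 0.0]
force: [1.1, 0.2, -0.2]
grip_width: 0.701
grip_force: 0.0
time_s: 2.1
eef_pos: [478.0, 16.2, 404.4]
ee_rot: [-0.0, 0.166, 0.986, 0.0]
force: [-0.3, -0.1, 0.5]
grip_width: 0.705
grip_force: 0.0
time_s: 2.6
eef_pos: [546.2, -91.9, 404.5]
ee_rot: [-0.0, 0.166, 0.986, 0.0]
force: [-0.8, 0.9, -0.8]
grip_width: 0.702
grip_force: 0.0
```

```bash
python3 -m crank '[[-0.31,-0.34,0.2,0,0,0,0.3],[-0.31,-0.34,0.6,0,0,0,0.3],[-0.31,-0.34,1,0,0,0,0.3],[-0.31,-0.34,1,0,0,0,0.3],[-0.31,-0.34,1,0,0,0,0.3]]'
python3 - <<'E'
from h import *
a,d=cap('side'); s=cv2.cvtColor(a,cv2.COLOR_RGB2BGR)[90:240,260:420]
cv2.imwrite('pics/k1.png',cv2.resize(s,None,fx=3.5,fy=3.5,interpolation=cv2.INTER_CUBIC))
E
```

```text
time_s: 3.1
eef_pos: [564.5, -134.4, 306.2]
ee_rot: [0.0, 0.166, 0.986, -0.0]
force: [-0.3, -0.3, 1.2]
grip_width: 0.699
grip_force: 0.0
```

View pics/k1.png

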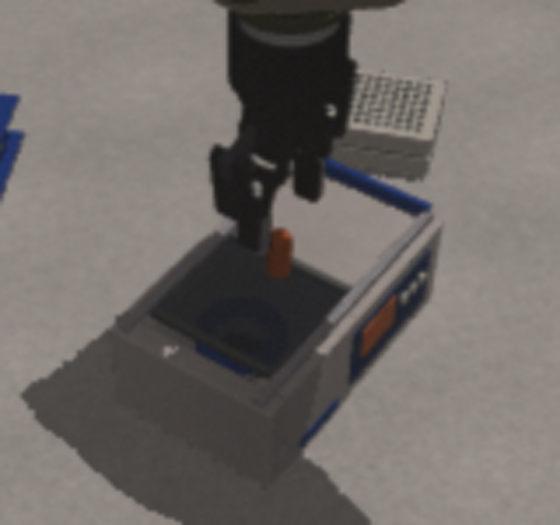

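The knob at crop (282,250) sits between the finger pads at (255,230) and (308,190), so I'll lower and close.

```bash
python3 -m crank '[[0,0,0.2,0,0,0,0.3],[0,0,0.35,0,0,0,0.3],[0,0,0.35,0,0,0,0.3],[0,0,0.35,0,0,0,1],[0,0,0.35,0,0,0,1],[0,0,0.35,0,0,0,1],[0,0,0.35,0,0,0,1],[0,0,0.35,0,0,0,1],[0,0,0.35,0,0,0,1],[0,0,0.35,0,0,0,1],[0,0,0.35,0,0,0,1],[0,0,0.35,0,0,0,1]]' 60
```

```text
time_s: 4.35
eef_pos: [564.7, -135.8, 271.3]
ee_rot: [0.001, 0.167, 0.986, -0.0]
force: [-0.6, 2.6, 7.1]
grip_width: 0.197
grip_force: 58.3
```

```bash
python3 -m crank '[[0,-0.1,0,0,0,0,1],[0,-0.2,0,0,0,0,1],[0,-0.3,0,0,0,0,1],[0,-0.4,0,0,0,0,1],[0,-0.5,0,0,0,0,1],[0,-0.6,0,0,0,0,1],[0,-0.7,0,0,0,0,1],[0,-0.76,0,0,0,0,1],[0,-0.8,0,0,0,0,1],[0,-0.8,0,0,0,0,1]]'
python3 -m crank '[[0,-0.02,0,0,0,0,1],[0,-0.04,0,0,0,0,1],[0,-0.06,0,0,0,0,1],[0,-0.06,0,0,0,0,1],[0,-0.06,0,0,0,0,1]]'
python3 -m crank '[[0,-0.02,0,0,0,0,1],[0,-0.03,0,0,0,0,1],[0,-0.03,0,0,0,0,1],[0,-0.03,0,0,0,0,1]]'
```

```text
time_s: 5.35
eef_pos: [538.4, -211.7, 271.3]
ee_rot: [0.001, 0.167, 0.986, -0.0]
force: [1.2, 0.8, 6.2]
grip_width: 0.193
grip_force: 58.5
time_s: 5.85
eef_pos: [536.7, -216.7, 271.3]
ee_rot: [0.002, 0.167, 0.986, 0.0]
force: [2.4, 5.5, 7.1]
grip_width: 0.187
grip_force: 58.7
time_s: 6.25
eef_pos: [536.2, -218.1, 271.3]
ee_rot: [0.002, 0.167, 0.986, 0.002]
force: [6.5, 15.7, 7.1]
grip_width: 0.187
grip_force: 59.0
```

```bash
python3 -m crank '[[0,-0.005,0,0,0,0,1],[0,-0.005,0,0,0,0,1],[0,-0.005,0,0,0,0,0.6],[0,-0.005,0,0,0,0,0.6],[0,-0.005,0,0,0,0,0.6],[0,-0.005,-0.2,0,0,0,0.6],[0,-0.005,-0.6,0,0,0,0.6],[0,-0.005,-1,0,0,0,0.6],[0,-0.005,-1,0,0,0,0.6],[0,-0.005,-1,0,0,0,0.6]]'
python3 -m crank '[[0.2,0.2,0,0,0,0,0.3],[0.5,0.5,0,0,0,0,0.3],[0.7,1,0,0,0,0,0.3],[0.7,1,0,0,0,0,0.3],[0.7,1,0,0,0,0,0.3]]'
python3 -m crank '[[0,0.3,0,0,0,0,0.3],[0,0.6,0,0,0,0,0.3],[0,1,0,0,0,0,0.3],[0,1,0,0,0,0,0.3]]'
python3 - <<'E'
from h import *
r=lambda a,k:cv2.resize(a[:,:,::-1],None,fx=k,fy=k,interpolation=cv2.INTER_CUBIC)
a,d=cap('top');b,e=cap('side')
A=r(a[170:260,305:405],4);B=r(b[130:220,285:385],4)
cv2.imwrite('pics/m2.png',np.hstack([A,B]))
E
```

```text
time_s: 7.25
eef_pos: [534.7, -220.7, 370.1]
ee_rot: [0.001, 0.167, 0.986, -0.0]
force: [-0.6, 0.1, -0.8]
grip_width: 0.399
grip_force: 0.0
time_s: 7.75
eef_pos: [501.6, -102.3, 368.8]
ee_rot: [-0.001, 0.166, 0.986, 0.0]
force: [-0.1, -0.0, -0.5]
grip_width: 0.699
grip_force: 0.0
time_s: 8.15
eef_pos: [535.6, -6.8, 368.7]
ee_rot: [-0.001, 0.166, 0.986, 0.0]
force: [-0.2, -0.4, 0.4]
grip_width: 0.698
grip_force: 0.0
```

View pics/m2.png

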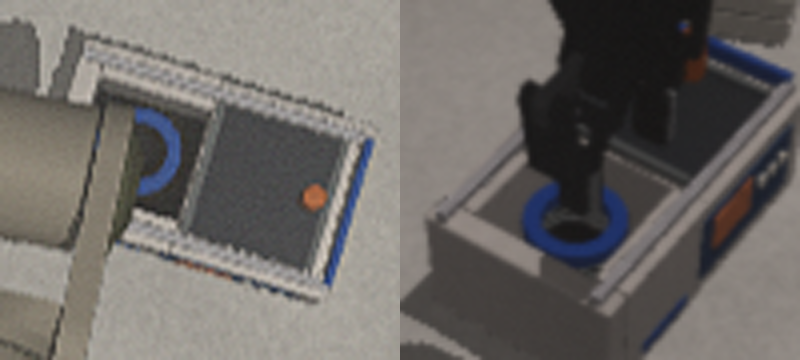

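The shutter is out at the stop, with the knob at top crop (315,196). The ring is exposed, centred at about (576,220) in the side crop. I'll check both numerically.

Run:
```python
from h import *
f=lambda x,o:(x+.5)/4-.5+o
print('knob',world('top',f(315,305),f(196,170),z=126))
b=np.load('pics/side.npz')['a'].astype(int);w=np.load('pics/top.npz')['a'].astype(int)
for n,a,sl in(('side',b,(170,200,310,350)),('top',w,(190,225,330,352))):
    m=((a[...,2]>90)&(a[...,2]-a[...,0]>55));v,u=np.nonzero(m[sl[0]:sl[1],sl[2]:sl[3]])
    u=u+sl[2];v=v+sl[0]
    p=np.array([world(n,x,y,z=70)[:2] for x,y in zip(u,v)])
    print(n,len(p),p.min(0),p.max(0))
    # fit annulus centre: mean ring radius 28
    from scipy.optimize import least_squares
    print(least_squares(lambda c:np.hypot(*(p-c[:2]).T)-28,[581,-89],loss='soft_l1').x)
s=status.sense();print(s['time_s'])
```

```text
knob [ 535.9302303  -217.16970504  126.        ]
side 144 [ 548.23896497 -114.85223694] [611.15952201 -56.89433562]
[579.96632729 -88.62926162]
top 83 [ 548.93870044 -119.98856047] [611.35810786 -89.60484655]
[579.75542019 -89.13832511]
8.25
```

```bash
python3 -m crank '[[0.1,0.3,0,0,0,0,0.3],[0.2,0.6,0,0,0,0,0.3],[0.33,1,0,0,0,0,0.3],[0.33,1,0,0,0,0,0.3]]'
python3 -m crank '[[0.1,0.3,0,0,0,0,0.3],[0.2,0.6,0,0,0,0,0.3],[0.33,1,0,0,0,0,0.3],[0.33,1,0,0,0,0,0.3]]'
python3 -m crank '[[0.1,0.3,0,0,0,0,0.3],[0.2,0.6,0,0,0,0,0.3],[0.32,1,0,0,0,0,0.3],[0.32,1,0,0,0,0,0.3],[0.32,1,0,0,0,0,0.3]]'
python3 - <<'E'
from h import *
r=lambda a,k:cv2.resize(a[:,:,::-1],None,fx=k,fy=k,interpolation=cv2.INTER_CUBIC)
b,e=cap('side')
cv2.imwrite('pics/f1.png',r(b[210:400,200:400],3))
E
```

```text
time_s: 8.65
eef_pos: [536.3, 98.3, 369.3]
ee_rot: [-0.0, 0.166, 0.986, 0.0]
force: [0.0, -0.8, -0.2]
grip_width: 0.701
grip_force: 0.0
time_s: 9.05
eef_pos: [538.3, 203.4, 369.1]
ee_rot: [-0.0, 0.166, 0.986, 0.0]
force: [0.6, 0.1, -0.5]
grip_width: 0.698
grip_force: 0.0
time_s: 9.55
eef_pos: [541.6, 305.5, 369.0]
ee_rot: [-0.0, 0.167, 0.986, -0.001]
force: [-0.5, -1.3, 0.1]
grip_width: 0.699
grip_force: 0.0
```

View pics/f1.png

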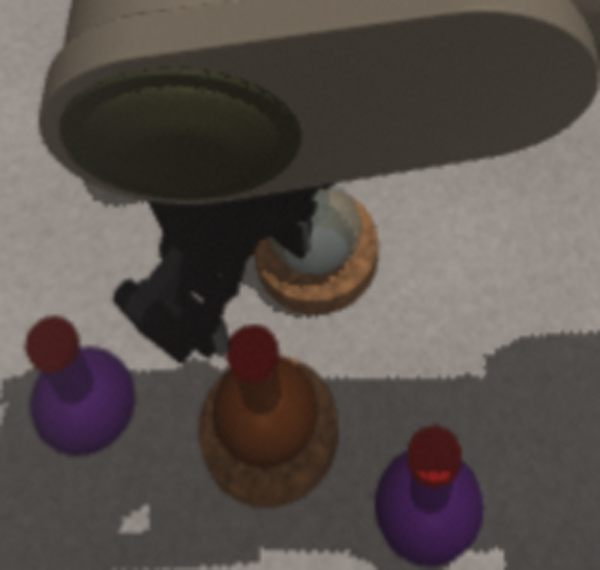

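The open fingers are above the amber flask, whose stopper is at crop (253,350). I'll nudge across, descend in two parts and close.

```bash
python3 -m crank '[[0.01,0.065,0,0,0,0,0.3],[0.01,0.065,0.2,0,0,0,0.3],[0.01,0.065,0.4,0,0,0,0.3],[0.01,0.065,0.6,0,0,0,0.3],[0.01,0.065,0.8,0,0,0,0.3],[0.01,0.065,1,0,0,0,0.3],[0.01,0.065,1,0,0,0,0.3],[0.01,0.065,1,0,0,0,0.3]]'
python3 -m crank '[[0,0,0.05,0,0,0,0.3],[0,0,0.05,0,0,0,0.5],[0,0,0.05,0,0,0,0.6],[0,0,0.05,0,0,0,0.7],[0,0,0.05,0,0,0,1],[0,0,0.05,0,0,0,1],[0,0,0.05,0,0,0,1],[0,0,0.05,0,0,0,1],[0,0,0.05,0,0,0,1],[0,0,0.05,0,0,0,1]]' 50
```

```text
time_s: 10.4
eef_pos: [542.4, 312.8, 270.4]
ee_rot: [0.0, 0.167, 0.986, 0.0]
force: [-0.0, -0.3, 0.9]
grip_width: 0.699
grip_force: 0.0
time_s: 11.4
eef_pos: [542.1, 313.4, 265.1]
ee_rot: [0.0, 0.167, 0.986, 0.0]
force: [-0.1, 1.0, 5.4]
grip_width: 0.289
grip_force: 47.7
```

```bash
python3 -m crank '[[0,0,0,0,0,0,1],[0,0,0,0,0,0,1],[0,0,-0.05,0,0,0,1],[0,0,-0.15,0,0,0,1],[0,0,-0.3,0,0,0,1],[0,0,-0.5,0,0,0,1],[0,0,-0.7,0,0,0,1],[0,0,-0.8,0,0,0,1],[0,0,-0.8,0,0,0,1]]' 80
python3 -m crank '[[0,0,-0.1,0,0,0,1],[0,0,-0.3,0,0,0,1],[0,0,-0.5,0,0,0,1],[0,0,-0.7,0,0,0,1],[0,0,-0.8,0,0,0,1],[0,0,-0.8,0,0,0,1]]'
python3 - <<'E'
from h import *
r=lambda a,k:cv2.resize(a[:,:,::-1],None,fx=k,fy=k,interpolation=cv2.INTER_CUBIC)
b,e=cap('side')
cv2.imwrite('pics/f2.png',r(b[150:400,180:440],2.2))
E
```

```text
time_s: 12.3
eef_pos: [542.0, 313.4, 346.0]
ee_rot: [0.001, 0.167, 0.986, 0.001]
force: [0.3, -0.3, -2.0]
grip_width: 0.285
grip_force: 76.0
time_s: 12.9
eef_pos: [542.0, 313.4, 425.5]
ee_rot: [0.001, 0.167, 0.986, 0.0]
force: [0.1, -0.7, -2.6]
grip_width: 0.286
grip_force: 76.1
```

View pics/f2.png

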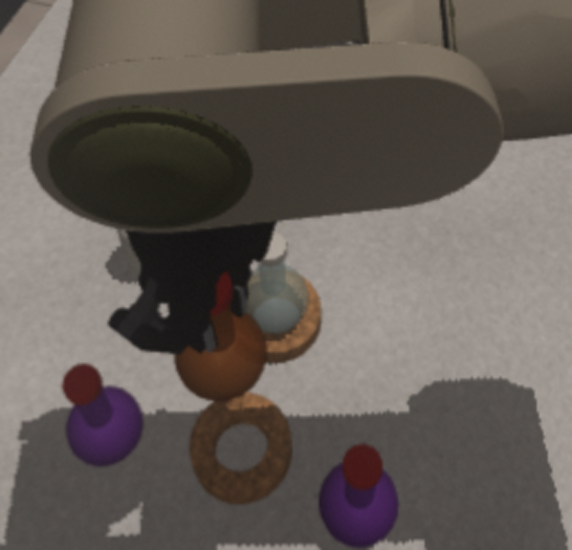

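The amber flask is held by the neck and clear of its empty cork ring (crop (240,447)), and the other flasks haven't moved. Next I'll carry it over the mixer.

```bash
python3 -m crank '[[-0.05,-0.1,0,0,0,0,1],[-0.13,-0.3,0,0,0,0,1],[-0.25,-0.55,0,0,0,0,1],[-0.36,-0.8,0,0,0,0,1],[-0.42,-0.92,0,0,0,0,1]]'
python3 -m crank '[[-0.13,-0.25,0,0,0,0,1],[-0.25,-0.55,0,0,0,0,1],[-0.36,-0.8,0,0,0,0,1],[-0.42,-0.92,0,0,0,0,1]]'
python3 -m crank '[[-0.13,-0.25,0,0,0,0,1],[-0.25,-0.55,0,0,0,0,1],[-0.36,-0.8,0,0,0,0,1],[-0.42,-0.92,0,0,0,0,1]]'
python3 -m crank '[[-0.13,-0.25,0,0,0,0,1],[-0.25,-0.55,0,0,0,0,1],[-0.36,-0.8,0,0,0,0,1],[-0.42,-0.9,0,0,0,0,1],[-0.42,-0.92,0,0,0,0,1],[-0.42,-0.92,0,0,0,0,1],[-0.42,-0.92,0,0,0,0,1]]'
```

```text
time_s: 13.45
eef_pos: [551.6, 210.3, 423.7]
ee_rot: [-0.001, 0.168, 0.986, -0.001]
force: [0.0, 1.0, -3.2]
grip_width: 0.285
grip_force: 76.2
time_s: 13.85
eef_pos: [560.9, 110.1, 424.2]
ee_rot: [-0.0, 0.168, 0.986, -0.0]
force: [-0.9, 0.4, -1.8]
grip_width: 0.287
grip_force: 76.2
time_s: 14.25
eef_pos: [570.3, 9.8, 424.3]
ee_rot: [-0.0, 0.167, 0.986, -0.0]
force: [0.1, 0.8, -2.6]
grip_width: 0.286
grip_force: 76.2
time_s: 14.95
eef_pos: [579.6, -88.1, 424.7]
ee_rot: [-0.0, 0.166, 0.986, 0.0]
force: [-0.4, 0.1, -2.1]
grip_width: 0.283
grip_force: 76.3
```

```bash
python3 -m crank '[[-0.005,-0.005,0.1,0,0,0,1],[-0.005,-0.005,0.3,0,0,0,1],[-0.005,-0.005,0.5,0,0,0,1],[-0.005,-0.005,0.7,0,0,0,1],[-0.005,-0.005,0.85,0,0,0,1],[-0.005,-0.005,0.95,0,0,0,1],[-0.005,-0.005,1,0,0,0,1],[-0.005,-0.005,1,0,0,0,1],[-0.005,-0.005,1,0,0,0,1]]'
python3 - <<'E'
from h import *
r=lambda a,k:cv2.resize(a[:,:,::-1],None,fx=k,fy=k,interpolation=cv2.INTER_CUBIC)
b,e=cap('side')
cv2.imwrite('pics/f3.png',r(b[80:240,270:410],3.6))
E
```

```text
time_s: 15.85
eef_pos: [580.0, -90.0, 325.3]
ee_rot: [0.001, 0.167, 0.986, -0.0]
force: [0.2, -0.4, -2.3]
grip_width: 0.287
grip_force: 76.2
```

View pics/f3.png

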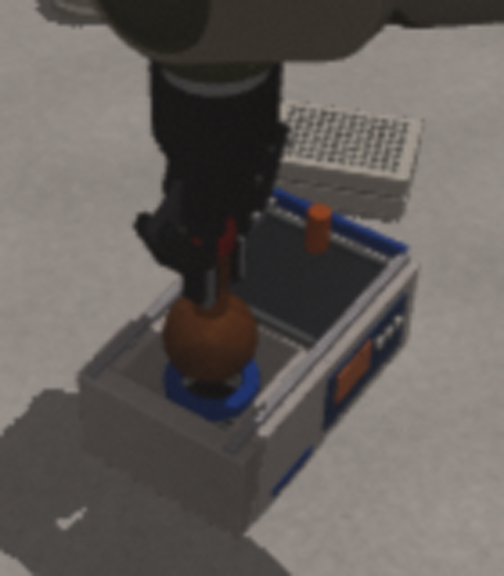

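The flask (bulb at crop (211,340)) is centred above the blue ring (211,385). The shutter is still at its stop. I'll lower it and press gently.

```bash
python3 -m crank '[[0,0,0.05,0,0,0,1],[0,0,0.1,0,0,0,1],[0,0,0.13,0,0,0,1],[0,0,0.15,0,0,0,1],[0,0,0.15,0,0,0,1],[0,0,0.15,0,0,0,1]]' 100
python3 -m crank '[[0,0,0.03,0,0,0,1],[0,0,0.06,0,0,0,1],[0,0,0.09,0,0,0,1],[0,0,0.12,0,0,0,1],[0,0,0.12,0,0,0,1],[0,0,0.12,0,0,0,1]]'
```

```text
time_s: 16.5
eef_pos: [579.9, -90.0, 310.1]
ee_rot: [0.0, 0.167, 0.986, -0.0]
force: [-1.9, 1.4, 3.7]
grip_width: 0.28
grip_force: 93.8
time_s: 17.1
eef_pos: [580.0, -90.0, 298.4]
ee_rot: [0.001, 0.167, 0.986, -0.0]
force: [-1.8, 2.1, 9.3]
grip_width: 0.278
grip_force: 93.5
```

```bash
python3 -m crank '[[0,0,0.03,0,0,0,1],[0,0,0.06,0,0,0,1],[0,0,0.065,0,0,0,1],[0,0,0.065,0,0,0,1],[0,0,0.065,0,0,0,1]]'
python3 -m crank '[[0,0,0.01,0,0,0,1],[0,0,0.015,0,0,0,1],[0,0,0.015,0,0,0,1],[0,0,0.015,0,0,0,1]]'
```

```text
time_s: 17.6
eef_pos: [580.2, -90.0, 293.2]
ee_rot: [0.002, 0.167, 0.986, -0.0]
force: [-1.9, 3.3, 16.8]
grip_width: 0.28
grip_force: 92.9
time_s: 18.0
eef_pos: [580.4, -90.1, 293.0]
ee_rot: [0.003, 0.167, 0.986, -0.0]
force: [-3.9, 3.4, 24.2]
grip_width: 0.281
grip_force: 92.5
```

```bash
python3 -m crank '[[0,0,0,0,0,0,1],[0,0,0,0,0,0,1],[0,0,0,0,0,0,1],[0,0,0,0,0,0,1],[0,0,0,0,0,0,1]]'
python3 - <<'E'
from h import *
r=lambda a,k:cv2.resize(a[:,:,::-1],None,fx=k,fy=k,interpolation=cv2.INTER_CUBIC)
b,e=cap('side')
cv2.imwrite('pics/f4.png',cv2.resize(b[60:400,180:420,::-1],None,fx=1.75,fy=1.75,interpolation=cv2.INTER_CUBIC))
E
```

```text
time_s: 18.5
eef_pos: [580.4, -90.1, 293.0]
ee_rot: [0.003, 0.167, 0.986, -0.0]
force: [-3.5, 3.2, 23.9]
grip_width: 0.281
grip_force: 92.5
```

View pics/f4.png

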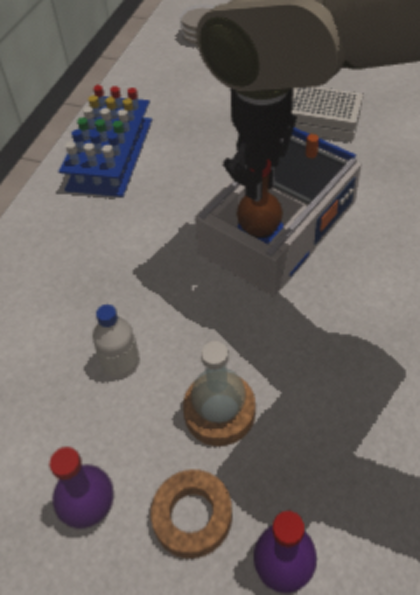

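The flask is deep in the well at crop (260,215), still held and upright. The force is steady at 24 N against the cradle's 15 N spring, so it's at the bottom. The shutter is at its stop and the bystanders haven't moved.

```bash
python3 -c "from rig import ticket; print(ticket.finish_job())"
```

```text
the job is handed in; nothing more can be done
None
```

The shutter is out at its stop, and the amber flask is seated in the cradle and held pressed to the bottom at about 24 N; I handed the job in at about 18.5 s, with the other items left where they were.

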